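# Find the high spot of a lapping wheel and brake it there

### The arm

A 6-joint arm with a two-finger parallel gripper is mounted at the origin on the work surface. World frame = base frame: x ahead of the robot, y to its left, z up, the work surface at z = 0. Lengths are in mm, angles in rad, forces in N, time in s.
With the tool pointing down it reaches from about 300 to 775 mm from the base axis. Payload 14.6 kg.
Tool frame: the origin (TCP) lies at the very end of the fingers, on their centre line; the grasp point (between the pads) lies 19 mm behind it (manip.grip_point_offset is the distance from the TCP to the grasp point, in mm); z points along the fingers, y is the line along which they close (so a half turn about z gives the same grasp; the last joint's range is limited). The gripper opens to 94 mm and grips with 3 to 60 N. Pads are 16 mm wide; open, the fingers measure 119 mm over their backs; the gripper's body (75 mm by 177 mm) begins 78 mm behind the grasp point.
Start: joints at [-1.329, 0.3, 1.521, -0, 1.321, -0.067], TCP at [167.147, -523.976, 205.446] pointing down, gripper open.
Joint ranges: [-3.03, 3.03], [-0.79, 2.21], [0.23, 2.52], [-1.04, 4.18], [0, 3.07], [-2.55, 2.55]. Speed limits (rad/s): [2.22, 2.22, 2.57, 3.14, 3.14, 3.14].

### API

Orientations are given as [roll, pitch, yaw] about the fixed x, y, z axes, in that order (R = Rz(yaw) Ry(pitch) Rx(roll)).
In Python, from cell import telemetry, eyes, manip gives the robot as it stands.
- The arm moves only by the tool play_rows, never from a script. Its arguments are lists of equal length, an entry for each row: "translation": the shift along the world's x, y, z in m, a list of three; "yaw": the turn about the world's z in rad. A call has 1 to 12 rows; each row is the pose to reach, as a shift and turn from the pose commanded when the call began; what a row does not reach only later rows make up. A row lasts 1/8 s, in which the tool goes at most 62.5 mm and 10.7 degrees, less where a joint would pass 70% of its speed; a pose out of reach is approached as far as the arm can. A call with a gripper value outside its range is refused whole. "hand" is the opening, from 0 (shut) to 1 (fully open), set as the call begins (left out, the last holds). The fingers move at their own pace and stop on an object; "force" is the grip in N (left out, the last holds). Time passes only in rows, so rows that repeat a pose let the fingers close. It gives the time, the measured TCP pose, the force, the opening and the grip force at its end, in the units of the state.
- telemetry.read_state(): the state, without advancing time (a new reading comes with each control period).
- eyes.camera(name): name is "scene" or "top" or "wrist"; returns a dict with "pixels" (420x560x3 uint8, red, green, blue), "fx", "fy", "cx", "cy" (pixels), "cam_to_world" (4x4, takes a point from camera to world coordinates); the wrist camera has in their place "T_tool_cam" (4x4, takes a point from camera to tool coordinates, whose origin is the TCP and whose axes are the flange's). Camera axes: x right, y up, looking along -z (the intrinsics and any distortion apply to the point x, -y, -z); pixel columns grow to the right and rows downward; lengths in mm; the calibration is good to about 2 mm. The wrist camera is an equidistant fisheye: a pixel r from the principal point sees the ray r / f radians off the axis. A picture is of the moment at which its call begins: read the wrist's pose just before it. There is no depth.
- manip.sign_off(): hands the job in; it is judged then, once.
The state is a dict: "clock": time; "joints": joint angles; "qd": joint speeds; "effort": joint torques, N m; "eef_pos": TCP position; "eef_rot": TCP orientation; "wrist_force": force on the tool from outside, world axes, zero at the start; "moment": the same for the moment, N m; "finger_gap": finger opening in mm; "finger_force": force on a finger pad.
Only numpy, scipy, OpenCV 4.12 (cv2) and the standard library are available. Lean on these libraries where they do the work, as an engineer would, in place of code of your own. Each camera call takes 0.05 s, during which the arm holds its last target. There are 200 camera calls.

### The job

On the green checking stand, take the red crank knob and slowly turn the grey lapping wheel until the middle of its one high spot stands right under the brass spring pointer: you will feel the wheel resist as the high spot climbs under it. Leave the wheel there, then gently push the yellow brake slide fully home against the wheel. Do not touch the pointer, and leave the jars, cup, ring and tools lying around alone.

Things in the scene. Friction and masses are not known exactly. Their poses are not given: they have to be found in the camera images.
- hub (a point): Centre of the lapping wheel, on its vertical axis, 70 mm above the table. The wheel is 200 mm across, top at 68 mm (steel hub, 22 mm radius, rises to 78 mm), flat on a green stand (330 x 370 mm). Axes are those of the stand, z up: pointer on its +x side, brake on its -y side; they do not turn with the wheel.
- knob (a point): Middle of the red crank knob, an upright cylinder 22 mm across, from 72 to 122 mm above the table (this point at 97 mm), 62 mm from the wheel's axis. It spins freely on its pin and goes round with the wheel, which turns either way, a whole turn and more.
- wheel (a joint): Turn of the wheel (rad), anticlockwise from above; at 0 the knob lies towards the pointer. Bearing drag 2.4 N at the knob keeps it where it is left, save on the slopes of the hump. The hump lies at an unknown angle to the knob, new every time, over 40 degrees from the pointer at first. Felt at the knob beyond the drag: 3 to 4 N against the turn as it climbs, nothing at its middle, then as much onwards.
- pointer (a point): Tip of the brass pointer pin, a spring plunger with a roller nose, 60 mm up. At rest it stands 100.5 mm from the axis, 0.5 mm clear of the round rim; only the high spot, a smooth hump 40 degrees long and 3.5 mm high, touches it and pushes it back radially, by 1.7 mm at its middle. Spring: 16 N plus 2.5 N/mm. The pin's steel block with a red cap reaches to 201 mm from the axis and 76 mm up.
- brake_post (a point): On the upright yellow post of the brake slide, 22 mm (stand x) by 14 mm (stand y) in section, from 37 to 105 mm above the table; this point is on its centre line, 85 mm above the table. It starts 165 mm from the wheel's axis on the stand's -y side.
- brake (a joint): Travel of the brake slide (m) towards the wheel, along the stand's +y: 0 is off; at 0.016 its sprung black shoe meets the wheel, at 0.024 it is at its hard stop. It slides with 6 N of friction, plus 1 N per mm once the shoe touches; let go from the stop it creeps back to about 0.022 and stays. From 0.018 on the brake holds.
- spare_ring: Brass ring, 32 mm across, 12 mm high, lying on the stand's base plate on its +y side. Leave alone.
- enamel_jar: Green glass jar with a white cap, 56 mm across, 75 mm high. Leave alone.
- resin_jar: Amber glass jar with a black cap, 56 mm across, 85 mm high. Leave alone.
- badge_cup: White ceramic cup, 70 mm across, 70 mm high. Leave alone.
- screwdriver: Screwdriver lying on the table. Leave alone.
- syringe: Clear syringe lying on the table, about 150 mm long. Leave alone.

How it is judged (in metres and radians):
On the way, in this order (a step that is already met when the one before it is completed fails the run):
1. The wheel is stopped with its high spot under the pointer while the brake is still off (x of pointer in the frame of hub above 0.1017 m and velocity of joint wheel between -0.05 and 0.05 rad/s and value of joint brake below 0.006 m), for 0.3 s.
2. The brake is pushed home with the high spot still under the pointer (x of pointer in the frame of hub above 0.1017 m and value of joint brake above 0.018 m), for 0.2 s.
At the end, for the whole second after the job is handed in: The middle of the high spot is under the pointer within about 8 degrees (the pin is pushed back by more than 1.2 mm), the brake slide has travelled more than 18 mm and the wheel is at rest (all of step 2 and velocity of joint wheel between -0.05 and 0.05 rad/s); the robot touches nothing.
It fails at once if The wheel is spun fast (over 2.5 rad/s) (velocity of joint wheel above 2.5 rad/s or velocity of joint wheel below -2.5 rad/s).
It fails at once if The robot touches the pointer (contact force between any of the fingers, the arm and pointer_pin above 0.5 N).
It fails at once if The brake is pushed with more than 25 N (contact force between any of the fingers, the arm and brake above 25 N).
It fails at once if A bystander is moved by more than 30 mm (distance of any of spare_ring, enamel_jar, resin_jar, badge_cup, screwdriver, syringe from where it was at the start of the episode above 0.03 m).
It also fails if it takes over 72 s, if anything falls off the work surface, if the arm or the gripper's body presses on something with over 40 N, if the wrist force passes 120 N, or if a joint passes its speed limit or range.

## Working session

There is one attempt and no reset: what is moved stays moved. The work goes in short steps, Python scripts to look and compute and a tool call to move; the robot and the scene stay as the last step left them, time stands still between calls to the robot, and variables do not carry over. Pictures are saved under pics/ and viewed, at most 10 in all, crops included, and the job is handed in when it is done.

Besides the shell and the picture viewer there is one more tool, called after "Request:" in YAML: its name, and indented under it one key for each argument. play_rows: Moves the arm, as the interface text tells. Its arguments: {"type":"object","properties":{"translation":{"type":"array","items":{"type":"array","items":{"type":"number"}}},"yaw":{"type":"array","items":{"type":"number"}},"hand":{"type":"number"},"force":{"type":"number"}},"required":["translation","yaw"]}

```bash
mkdir -p pics
cat > h.py <<'E'
import numpy as np, cv2
from cell import telemetry, eyes, manip
def ray(c,u,v):
    d=np.array([(u-c['cx'])/c['fx'],-(v-c['cy'])/c['fy'],-1.0]);M=np.array(c['cam_to_world'])
    return M[:3,3],M[:3,:3]@d
def onz(c,u,v,z):
    o,d=ray(c,u,v);return o+d*(z-o[2])/d[2]
def cross(r1,r2):
    A=np.stack([r1[1],-r2[1]],1);s=np.linalg.lstsq(A,r2[0]-r1[0],rcond=None)[0]
    p,q=r1[0]+s[0]*r1[1],r2[0]+s[1]*r2[1];return (p+q)/2,np.linalg.norm(p-q)
def save(n,c):cv2.imwrite(n,np.ascontiguousarray(c['pixels'][:,:,::-1]))
E
python3 - <<'E'
from h import *
for n in('scene','top'):
    c=eyes.camera(n);save(f'pics/{n}1.png',c);np.save(n+'.npy',c,allow_pickle=True)
    print(n,{k:np.round(v,3) for k,v in c.items() if k!='pixels'})
E
```

```text
scene {'fx': np.float64(424.66), 'fy': np.float64(424.66), 'cx': np.float64(287.01), 'cy': np.float64(206.957), 'cam_to_world': array([[-6.790000e-01, -5.710000e-01,  4.610000e-01,  1.006743e+03],
       [ 7.340000e-01, -5.280000e-01,  4.270000e-01,  4.194790e+02],
       [-0.000000e+00,  6.280000e-01,  7.780000e-01,  8.857200e+02],
       [ 0.000000e+00,  0.000000e+00,  0.000000e+00,  1.000000e+00]])}
top {'fx': np.float64(418.712), 'fy': np.float64(418.712), 'cx': np.float64(278.939), 'cy': np.float64(209.548), 'cam_to_world': array([[ 1.800000e-02,  9.840000e-01, -1.750000e-01,  3.364720e+02],
       [-1.000000e+00,  1.700000e-02, -7.000000e-03,  1.597000e+00],
       [-4.000000e-03,  1.750000e-01,  9.850000e-01,  1.136188e+03],
       [ 0.000000e+00,  0.000000e+00,  0.000000e+00,  1.000000e+00]])}
```

View pics/top1.png

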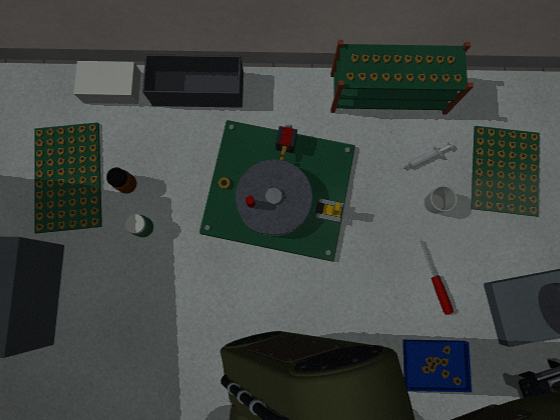

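View pics/scene1.png

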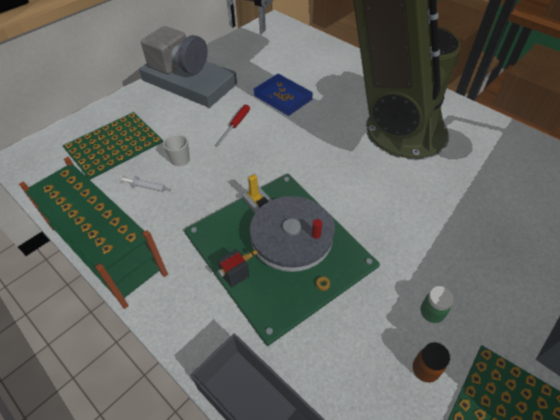

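The top view shows the hub at about (274,196), the red knob at (250,201), the red-capped pointer block at (287,137), the yellow post at (335,209) and the ring at (224,183). The scene view shows the hub at (292,227), the knob at (317,228) and the post at (254,186).

Run:
```python
from h import *
C={n:np.load(n+'.npy',allow_pickle=True).item() for n in('scene','top')}
def blob(n,lo,hi,box):
    hsv=cv2.cvtColor(C[n]['pixels'],cv2.COLOR_RGB2HSV);m=cv2.inRange(hsv,lo,hi)
    x0,y0,x1,y1=box;k=np.zeros_like(m);k[y0:y1,x0:x1]=m[y0:y1,x0:x1]
    ys,xs=np.nonzero(k);return xs.mean(),ys.mean(),len(xs),(xs.min(),xs.max(),ys.min(),ys.max())
red=((0,150,60),(8,255,255));yel=((20,140,90),(32,255,255))
for nm,col,bt,bs,z in(('knob',red,(235,190,265,212),(305,212,330,245),97),('cap',red,(272,120,300,160),(215,250,250,275),76),('post',yel,(312,198,350,222),(240,170,265,202),85)):
    a=blob('top',*col,bt);b=blob('scene',*col,bs);print(nm,a,b)
    print('  tri',cross(ray(C['top'],*a[:2]),ray(C['scene'],*b[:2])),'top@z',onz(C['top'],*a[:2],z),'scene@z',onz(C['scene'],*b[:2],z))
# stand outline: green plate corner screws in both views ; wheel: dark grey top ellipse
for n,box,seed in(('top',(225,145,325,245),(290,215)),('scene',(240,190,345,280),(270,240))):
    p=C[n]['pixels'];hsv=cv2.cvtColor(p,cv2.COLOR_RGB2HSV)
    print(n,'wheel hsv',hsv[seed[1],seed[0]],'green',hsv[225,215] if n=='top' else hsv[240,205])
    x0,y0,x1,y1=box;g=(hsv[...,1]<90).astype(np.uint8);k=np.zeros_like(g);k[y0:y1,x0:x1]=g[y0:y1,x0:x1]
    k=cv2.morphologyEx(k,cv2.MORPH_OPEN,np.ones((13,13)))
    c=max(cv2.findContours(k,0,1)[0],key=cv2.contourArea);e=cv2.fitEllipse(c);print(e,onz(C[n],*e[0],62))
    m=cv2.inRange(hsv,(55,80,20),(90,255,255));b=np.zeros_like(m)
    if n=='top': b[115:265,195:360]=m[115:265,195:360]
    else: b[170:345,180:385]=m[170:345,180:385]
    c=max(cv2.findContours(b,0,1)[0],key=cv2.contourArea);h=cv2.convexHull(c)
    q=cv2.approxPolyDP(h,0.04*cv2.arcLength(h,True),True)[:,0]
    P=np.array([onz(C[n],*u,12) for u in q]);print('stand',q.tolist(),P.round(0).tolist(),P.mean(0),np.linalg.norm(P-np.roll(P,1,0),axis=1))
crop=np.hstack([cv2.resize(C['top']['pixels'][110:270,190:370],(405,360),interpolation=2),cv2.resize(C['scene']['pixels'][165:345,180:385],(395,360),interpolation=2)])
cv2.imwrite('pics/crop1.png',crop[:,:,::-1])
```

```text
knob (np.float64(249.27659574468086), np.float64(199.7872340425532), 47, (np.int64(246), np.int64(253), np.int64(196), np.int64(203))) (np.float64(316.6592592592593), np.float64(228.31851851851852), 135, (np.int64(313), np.int64(321), np.int64(220), np.int64(237)))
  tri (array([543.16380174,  83.2298038 , 104.43832785]), np.float64(0.8708461839199949)) top@z [544.41320032  84.18538429  97.        ] scene@z [538.97706423  79.65130111  97.        ]
cap (np.float64(286.1118421052632), np.float64(135.71052631578948), 152, (np.int64(280), np.int64(292), np.int64(127), np.int64(145))) (np.float64(231.9537037037037), np.float64(261.72685185185185), 216, (np.int64(221), np.int64(244), np.int64(253), np.int64(271)))
  tri (array([723.98906344,  -7.22665939,  76.6631899 ]), np.float64(1.5613349075594558)) top@z [723.72075233  -6.61449978  76.        ] scene@z [724.1476302   -8.28214469  76.        ]
post (np.float64(332.53097345132744), np.float64(208.8495575221239), 113, (np.int64(323), np.int64(340), np.int64(202), np.int64(216))) (np.float64(253.61363636363637), np.float64(188.518181818181
[... 476 characters left out ...]
[332, 260], [200, 233], [228, 120]] [[720.0, -198.0, 12.0], [401.0, -135.0, 12.0], [468.0, 221.0, 12.0], [791.0, 158.0, 12.0]] [595.05606347  11.78344441  12.        ] [362.97953212 324.75066075 362.22424051 329.45717381]
scene wheel hsv [111  31  82] green [ 74 113  77]
((293.6107482910156, 228.1826934814453), (76.59979248046875, 100.92333221435547), 53.25114822387695) [555.4007112   23.73576864  62.        ]
stand [[185, 229], [242, 199], [334, 220], [378, 265], [267, 344]] [[717.0, -201.0, 12.0], [550.0, -167.0, 12.0], [438.0, 59.0, 12.0], [472.0, 220.0, 12.0], [788.0, 160.0, 12.0]] [593.1065778   14.19857201  12.        ] [368.39765782 170.13716853 252.29143254 164.90086239 322.08736082]
```

View pics/crop1.png

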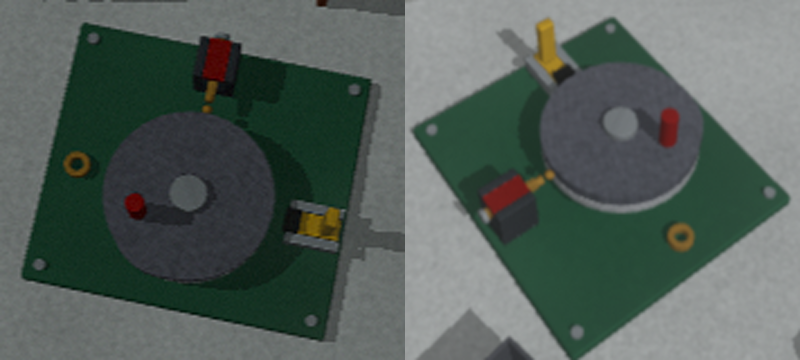

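Run:
```python
from h import *
C={n:np.load(n+'.npy',allow_pickle=True).item() for n in('scene','top')}
R={}
for n,b in(('top',(264,186,285,207)),('scene',(282,217,303,238))):
    x0,y0,x1,y1=b;v=cv2.cvtColor(C[n]['pixels'],cv2.COLOR_RGB2GRAY)[y0:y1,x0:x1]
    t,m=cv2.threshold(v,0,255,cv2.THRESH_OTSU)
    c=max(cv2.findContours(m,0,1)[0],key=cv2.contourArea);M=cv2.moments(m,True)
    u=(x0+M['m10']/M['m00'],y0+M['m01']/M['m00']);R[n]=ray(C[n],*u)
    print(n,t,u,cv2.boundingRect(c),onz(C[n],*u,77))
h,e=cross(R['top'],R['scene']);print('hub',h,e)
# post top: scene top pixels of yellow ; top view: bright yellow
hsv=cv2.cvtColor(C['top']['pixels'],cv2.COLOR_RGB2HSV)[200:220,318:345]
print(np.where((hsv[...,0]>18)&(hsv[...,0]<34)&(hsv[...,1]>130),hsv[...,2],0))
for y,yn in((-11.2,''),):
    a=np.radians(y);X=np.array([np.cos(a),np.sin(a)]);Y=np.array([-X[1],X[0]])
    for nm,p in(('knob',(543,83)),('cap',(724,-7.5))):
        d=np.array(p)-h[:2];print(nm,d@X,d@Y,np.hypot(*d))
    print('post exp',h[:2]-165*Y)
print(telemetry.read_state())
```

```text
top 62.0 (272.95754716981133, 195.22169811320754) (1, 2, 17, 16) [561.52164092  24.92355223  77.        ]
scene 95.0 (291.87555555555554, 226.11555555555555) (1, 1, 18, 17) [561.93001374  23.88010975  77.        ]
hub [561.78556213  24.46976266  77.23155402] 1.0886655230562057
[[  0   0   0   0   0   0   0   0   0   0   0   0   0   0   0   0   0   0
    0   0   0   0   0   0   0   0   0]
 [  0   0   0   0   0   0   0   0   0   0   0   0   0   0   0   0   0   0
    0   0   0   0   0   0   0   0   0]
 [  0   0   0   0   0   0   0   0   0   0   0   0   0   0   0   0   0   0
   99 105  74   0   0   0   0   0   0]
 [  0   0   0   0   0   0   0   0   0   0   0   0   0   0   0   0   0   0
  113 127 121 116  98   0   0   0   0]
 [  0   0   0   0   0   0  52  62   0   0   0   0   0   0   0   0   0  93
  114 121 116 118  96   0   0   0   0]
 [  0   0   0   0   0   0  64  84  80 107 129 107  70   0   0   0  74 108
  122 116 114 116  88   0   0   0   0]
 [  0   0   0   0   0   0  69  84  84 103 121 116 117 119 124 107  76 107
  123 116 113 111  86   0   0   0   0]
 [  0   0   0   0   0  44  76  
[... 1605 characters left out ...]
ck': 0.1, 'joints': array([-1.32860454e+00,  3.00399328e-01,  1.52150172e+00,  2.09752456e-05,
        1.32068429e+00, -6.65797656e-02]), 'qd': array([-1.29487698e-03, -1.81394424e-03, -6.06104580e-04,  4.51832743e-04,
       -1.24520685e-05,  4.07369527e-04]), 'effort': array([ 1.09152374e-03, -5.32644045e+01, -3.53284514e+01,  7.09357182e-02,
        2.34783848e-02, -8.21177673e-05]), 'eef_pos': array([ 167.09789415, -523.76704323,  204.95926545]), 'eef_rot': array([-3.14060351e+00, -8.63166489e-05,  3.08766307e-01]), 'wrist_force': array([ 0.58570332, -0.39557552, -0.22394473]), 'moment': array([ 0.03183345, -0.03040249, -0.0143681 ]), 'finger_force': 0.0, 'finger_gap': 93.89806390991119}
```

Measurements agree: the hub is at (561.8, 24.5) with its top at z≈77. The stand yaw is about -11.2°, and the cap lies on the +x axis 165 mm out. The knob is at (543, 83.5), r=61.5, at 119° in the stand frame. I'm moving above the knob now.

Request:
play_rows:
  translation:
    - [0.03, 0.05, 0]
    - [0.07, 0.11, 0]
    - [0.1, 0.165, 0]
    - [0.13, 0.215, 0]
    - [0.165, 0.27, 0]
    - [0.2, 0.325, 0]
    - [0.235, 0.38, 0]
    - [0.27, 0.435, 0]
    - [0.3, 0.485, -0.01]
    - [0.33, 0.535, -0.02]
    - [0.36, 0.58, -0.03]
    - [0.376, 0.6075, -0.04]
  yaw: [0.09, 0.18, 0.27, 0.36, 0.45, 0.54, 0.63, 0.72, 0.81, 0.9, 0.99, 1.067]
  hand: 0.6

```text
clock: 1.6
eef_pos: [543.8, 86.0, 164.5]
eef_rot: [-3.141, 0.0, 1.38]
wrist_force: [-0.2, -0.9, -0.5]
finger_gap: 56.6
finger_force: 0.0
```

Request:
play_rows:
  translation:
    - [0, 0, 0]
    - [0, 0, 0]
    - [0, 0, 0]
  yaw: [0, 0, 0]

```text
clock: 1.98
eef_pos: [543.0, 82.6, 166.0]
eef_rot: [3.141, -0.0, 1.374]
wrist_force: [-0.4, -0.0, 0.8]
finger_gap: 56.6
finger_force: 0.0
```

Run:
```python
from h import *
s=telemetry.read_state();print(s['clock'],s['eef_pos'],s['eef_rot'],s['wrist_force'],s['finger_gap'])
c=eyes.camera('wrist');save('pics/w1.png',c);print({k:np.round(v,3) for k,v in c.items() if k!='pixels'})
```

```text
1.975 [543.02900467  82.60006288 165.97579638] [ 3.14089851e+00 -1.12453803e-04  1.37402838e+00] [-0.38780545 -0.00302491  0.77857637] 56.55261691043542
{'fx': np.float64(325.192), 'fy': np.float64(325.192), 'cx': np.float64(282.956), 'cy': np.float64(210.984), 'T_tool_cam': array([[ 1.00000e-03,  9.71000e-01,  2.40000e-01,  6.81020e+01],
       [ 1.00000e+00, -1.00000e-03, -1.00000e-03,  1.04000e+00],
       [-1.00000e-03,  2.40000e-01, -9.71000e-01, -1.79298e+02],
       [ 0.00000e+00,  0.00000e+00,  0.00000e+00,  1.00000e+00]])}
```

View pics/w1.png

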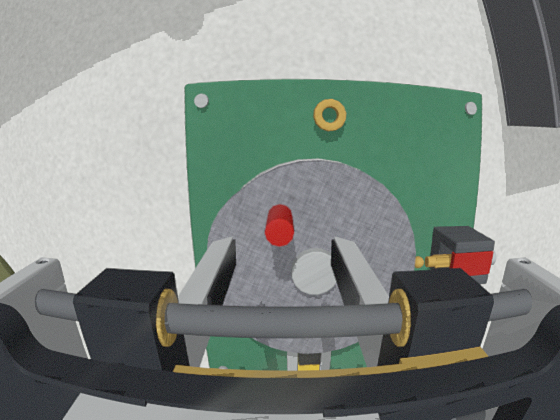

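The wrist view shows the knob top at (279,232), centred between the fingers, the hub at (315,273), the pointer tip at (419,262) and the ring at (330,114). A light sliver shows on the rim near (300,162). I'll measure the rim radius by angle there, in case the hump is visible.

```bash
cat >> h.py <<'E'
from scipy.spatial.transform import Rotation as Ro
def wrist():
    s=telemetry.read_state();c=eyes.camera('wrist')
    T=np.eye(4);T[:3,:3]=Ro.from_euler('xyz',s['eef_rot']).as_matrix();T[:3,3]=s['eef_pos']
    c['M']=T@np.array(c['T_tool_cam']);return s,c
def proj(c,p):
    q=(np.asarray(p)-c['M'][:3,3])@c['M'][:3,:3];x,y,z=q[...,0],-q[...,1],-q[...,2]
    r=np.hypot(x,y);k=c['fx']*np.arctan2(r,z)/r;return c['cx']+k*x,c['cy']+k*y
def rim(c,hub,yaw,z=68):
    A=np.radians(np.arange(0,360,5.));r=np.arange(85,115,.5)
    P=np.stack([hub[0]+r*np.cos(A[:,None]+yaw),hub[1]+r*np.sin(A[:,None]+yaw),np.full((len(A),len(r)),z)],-1)
    u,v=proj(c,P);hsv=cv2.cvtColor(c['pixels'],cv2.COLOR_RGB2HSV)
    S=cv2.remap(hsv[...,1],u.astype(np.float32),v.astype(np.float32),1).astype(int)
    return np.degrees(A),[(r[np.argmax(s>85)] if (s>85).any() and s[0]<85 else None) for s in S]
E
python3 - <<'E'
from h import *
s,c=wrist()
print(proj(c,np.array([[561.8,24.5,78],[543,83.5,122]])))
a,r=rim(c,(561.8,24.5),np.radians(-11.2));print([(int(x),y if y is None else float(y)) for x,y in zip(a,r)])
E
```

```text
(array([314.39615969, 280.82057713]), array([270.6471619 , 227.28646249]))
[(0, 101.0), (5, 101.5), (10, 100.5), (14, 101.0), (20, 100.5), (25, 100.0), (29, 100.0), (35, 99.0), (40, 99.5), (45, 99.0), (50, 99.0), (55, 98.5), (59, 98.0), (65, 98.5), (70, 99.0), (75, 99.0), (80, 99.5), (85, 100.0), (90, 100.0), (95, 100.0), (100, 100.5), (105, 100.5), (110, 100.5), (115, 100.0), (119, 100.0), (125, 99.5), (130, 99.5), (135, 99.0), (140, 100.0), (145, 100.5), (150, 101.5), (155, 102.0), (160, 102.0), (165, 102.0), (170, 101.0), (175, 105.5), (180, None), (185, None), (190, 87.0), (195, None), (200, None), (205, None), (210, None), (215, None), (220, None), (225, None), (230, 107.5), (235, 103.5), (239, 103.0), (245, 103.5), (250, 104.0), (255, 112.0), (260, None), (265, None), (270, None), (275, None), (280, None), (285, 104.5), (290, 105.0), (295, 104.5), (300, None), (305, None), (310, None), (315, None), (320, None), (325, None), (330, 109.5), (335, 87.5), (340, 86.5), (345, None), (350, None), (355, None)]
```

Run:
```python
from h import *
p=cv2.imread('pics/w1.png')[150:260,195:435];cv2.imwrite('pics/w1c.png',cv2.resize(p,(800,367),interpolation=2))
```

```text
(no output)
```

View pics/w1c.png

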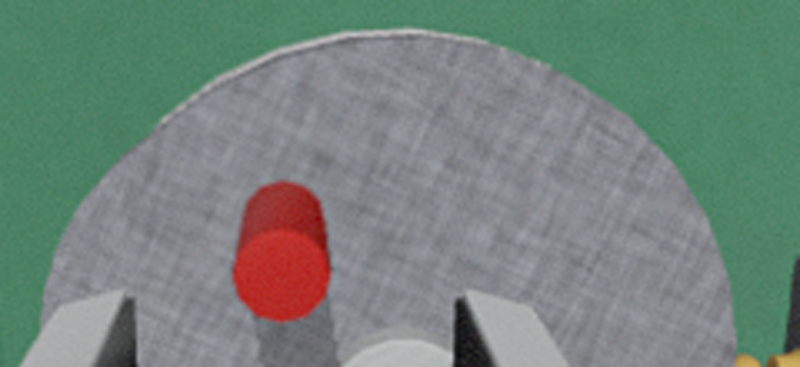

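The light sliver is only the wheel's side wall, and the hump isn't clear there. A weak bulge does show at about 155°. I'm descending and gripping.

Request:
play_rows:
  translation:
    - [0, 0, -0.02]
    - [0, 0, -0.04]
    - [0, 0, -0.06]
    - [0, 0, -0.077]
    - [0, 0, -0.077]
    - [0, 0, -0.077]
  yaw: [0, 0, 0, 0, 0, 0]

```text
clock: 2.82
eef_pos: [543.5, 83.5, 89.2]
eef_rot: [3.141, -0.0, 1.376]
wrist_force: [-0.7, 0.3, 0.4]
finger_gap: 56.3
finger_force: 0.0
```

Request:
play_rows:
  translation:
    - [0, 0, 0]
    - [0, 0, 0]
    - [0, 0, 0]
    - [0, 0, 0]
    - [0, 0, 0]
    - [0, 0, 0]
  yaw: [0, 0, 0, 0, 0, 0]
  hand: 0
  force: 25

```text
clock: 3.58
eef_pos: [543.1, 83.6, 88.5]
eef_rot: [-3.141, -0.0, 1.376]
wrist_force: [-3.0, 2.1, 3.7]
finger_gap: 21.2
finger_force: 25.0
```

```bash
cat >> h.py <<'E'
def arc(a0,a1,step=3.,n=3,R=61.8,yaw=-11.2):
    # relative shifts (m) per call of n rows, knob angles in stand frame
    s=np.sign(a1-a0)*step;a=np.arange(a0,a1+s*.01,s);X=lambda t:R/1000*np.array([np.cos(np.radians(t+yaw)),np.sin(np.radians(t+yaw)),0])
    for i in range(0,len(a)-1,n):
        print(f'{a[i]:.0f}->',end=' ');print([[float(x) for x in np.round(X(t)-X(a[i]),4)] for t in a[i+1:i+n+1]])
E
python3 -c "
from h import *
arc(119,-250)"
```

```text
119-> [[0.0031, 0.0009, 0.0], [0.0063, 0.0017, 0.0], [0.0094, 0.0022, 0.0]]
110-> [[0.0032, 0.0004, 0.0], [0.0064, 0.0007, 0.0], [0.0097, 0.0007, 0.0]]
101-> [[0.0032, -0.0001, 0.0], [0.0065, -0.0004, 0.0], [0.0097, -0.0008, 0.0]]
92-> [[0.0032, -0.0006, 0.0], [0.0063, -0.0014, 0.0], [0.0094, -0.0023, 0.0]]
83-> [[0.003, -0.0011, 0.0], [0.006, -0.0023, 0.0], [0.0089, -0.0037, 0.0]]
74-> [[0.0028, -0.0016, 0.0], [0.0056, -0.0033, 0.0], [0.0083, -0.0051, 0.0]]
65-> [[0.0026, -0.002, 0.0], [0.005, -0.0041, 0.0], [0.0074, -0.0063, 0.0]]
56-> [[0.0022, -0.0024, 0.0], [0.0043, -0.0048, 0.0], [0.0063, -0.0074, 0.0]]
47-> [[0.0018, -0.0027, 0.0], [0.0035, -0.0054, 0.0], [0.005, -0.0083, 0.0]]
38-> [[0.0014, -0.0029, 0.0], [0.0026, -0.0059, 0.0], [0.0037, -0.009, 0.0]]
29-> [[0.0009, -0.0031, 0.0], [0.0017, -0.0063, 0.0], [0.0022, -0.0094, 0.0]]
20-> [[0.0004, -0.0032, 0.0], [0.0007, -0.0064, 0.0], [0.0007, -0.0097, 0.0]]
11-> [[-0.0001, -0.0032, 0.0], [-0.0004, -0.0065, 0.0], [-0.0008, -0.0097, 0.0]]
2-> [[-0.0006, -0.0032, 0.0], [-0.0014, -0.0063, 0.0], [-0.0023, -0.0094, 0.0]]
-7-> [[-0.00
[... 1414 characters left out ...]
0.0097, 0.0]]
-169-> [[0.0001, 0.0032, 0.0], [0.0004, 0.0065, 0.0], [0.0008, 0.0097, 0.0]]
-178-> [[0.0006, 0.0032, 0.0], [0.0014, 0.0063, 0.0], [0.0023, 0.0094, 0.0]]
-187-> [[0.0011, 0.003, 0.0], [0.0023, 0.006, 0.0], [0.0037, 0.0089, 0.0]]
-196-> [[0.0016, 0.0028, 0.0], [0.0033, 0.0056, 0.0], [0.0051, 0.0083, 0.0]]
-205-> [[0.002, 0.0026, 0.0], [0.0041, 0.005, 0.0], [0.0063, 0.0074, 0.0]]
-214-> [[0.0024, 0.0022, 0.0], [0.0048, 0.0043, 0.0], [0.0074, 0.0063, 0.0]]
-223-> [[0.0027, 0.0018, 0.0], [0.0054, 0.0035, 0.0], [0.0083, 0.005, 0.0]]
-232-> [[0.0029, 0.0014, 0.0], [0.0059, 0.0026, 0.0], [0.009, 0.0037, 0.0]]
-241-> [[0.0031, 0.0009, 0.0], [0.0063, 0.0017, 0.0], [0.0094, 0.0022, 0.0]]
```

Request:
play_rows:
  translation:
    - [0.0031, 0.0009, 0]
    - [0.0063, 0.0017, 0]
    - [0.0094, 0.0022, 0]
  yaw: [0, 0, 0]

```text
clock: 3.95
eef_pos: [552.9, 85.8, 88.5]
eef_rot: [3.141, -0.0, 1.376]
wrist_force: [-3.6, 1.9, 3.3]
finger_gap: 21.4
finger_force: 25.0
```

Request:
play_rows:
  translation:
    - [0.0032, 0.0004, 0]
    - [0.0064, 0.0007, 0]
    - [0.0097, 0.0007, 0]
  yaw: [0, 0, 0]

```text
clock: 4.32
eef_pos: [562.6, 86.4, 88.5]
eef_rot: [3.141, -0.0, 1.376]
wrist_force: [-1.6, 2.5, 3.8]
finger_gap: 21.8
finger_force: 25.0
```

Request:
play_rows:
  translation:
    - [0.0032, -0.0001, 0]
    - [0.0065, -0.0004, 0]
    - [0.0097, -0.0008, 0]
  yaw: [0, 0, 0]

```text
clock: 4.7
eef_pos: [572.2, 85.5, 88.5]
eef_rot: [3.141, 0.0, 1.376]
wrist_force: [-2.4, 0.1, 4.8]
finger_gap: 21.2
finger_force: 25.0
```

Request:
play_rows:
  translation:
    - [0.0032, -0.0006, 0]
    - [0.0063, -0.0014, 0]
    - [0.0094, -0.0023, 0]
  yaw: [0, 0, 0]

```text
clock: 5.08
eef_pos: [581.6, 83.2, 88.5]
eef_rot: [3.142, 0.0, 1.376]
wrist_force: [-3.0, 0.4, 4.9]
finger_gap: 21.3
finger_force: 25.0
```

Request:
play_rows:
  translation:
    - [0.003, -0.0011, 0]
    - [0.006, -0.0023, 0]
    - [0.0089, -0.0037, 0]
  yaw: [0, 0, 0]

```text
clock: 5.45
eef_pos: [590.4, 79.4, 88.5]
eef_rot: [-3.142, 0.0, 1.376]
wrist_force: [-2.7, -0.2, 5.5]
finger_gap: 21.7
finger_force: 25.0
```

Request:
play_rows:
  translation:
    - [0.0028, -0.0016, 0]
    - [0.0056, -0.0033, 0]
    - [0.0083, -0.0051, 0]
  yaw: [0, 0, 0]

```text
clock: 5.82
eef_pos: [598.6, 74.2, 88.5]
eef_rot: [-3.141, 0.0, 1.376]
wrist_force: [-4.8, -0.9, 5.3]
finger_gap: 21.5
finger_force: 25.0
```

Request:
play_rows:
  translation:
    - [0.0026, -0.002, 0]
    - [0.005, -0.0041, 0]
    - [0.0074, -0.0063, 0]
  yaw: [0, 0, 0]

```text
clock: 6.2
eef_pos: [605.9, 67.9, 88.4]
eef_rot: [-3.141, 0.001, 1.376]
wrist_force: [-6.0, -1.7, 6.6]
finger_gap: 21.6
finger_force: 25.0
```

Request:
play_rows:
  translation:
    - [0.0022, -0.0024, 0]
    - [0.0043, -0.0048, 0]
    - [0.0063, -0.0074, 0]
  yaw: [0, 0, 0]

```text
clock: 6.58
eef_pos: [612.1, 60.5, 88.4]
eef_rot: [-3.141, 0.001, 1.376]
wrist_force: [-6.1, -1.9, 6.9]
finger_gap: 21.3
finger_force: 25.0
```

Request:
play_rows:
  translation:
    - [0.0018, -0.0027, 0]
    - [0.0035, -0.0054, 0]
    - [0.005, -0.0083, 0]
  yaw: [0, 0, 0]

```text
clock: 6.95
eef_pos: [617.0, 52.2, 88.4]
eef_rot: [-3.141, 0.0, 1.376]
wrist_force: [-6.8, 1.4, 7.8]
finger_gap: 21.6
finger_force: 25.0
```

Request:
play_rows:
  translation:
    - [0.0014, -0.0029, 0]
    - [0.0026, -0.0059, 0]
    - [0.0037, -0.009, 0]
  yaw: [0, 0, 0]

```text
clock: 7.32
eef_pos: [620.6, 43.3, 88.5]
eef_rot: [-3.14, 0.0, 1.376]
wrist_force: [-6.8, 0.5, 7.3]
finger_gap: 21.6
finger_force: 25.0
```

Request:
play_rows:
  translation:
    - [0.0009, -0.0031, 0]
    - [0.0017, -0.0063, 0]
    - [0.0022, -0.0094, 0]
  yaw: [0, 0, 0]

```text
clock: 7.7
eef_pos: [622.8, 34.1, 88.4]
eef_rot: [-3.14, 0.0, 1.376]
wrist_force: [-6.2, 2.1, 7.1]
finger_gap: 21.5
finger_force: 25.0
```

Request:
play_rows:
  translation:
    - [0.0004, -0.0032, 0]
    - [0.0007, -0.0064, 0]
    - [0.0007, -0.0097, 0]
  yaw: [0, 0, 0]

```text
clock: 8.07
eef_pos: [623.5, 24.5, 88.4]
eef_rot: [-3.14, -0.0, 1.376]
wrist_force: [-6.1, 2.3, 6.9]
finger_gap: 21.7
finger_force: 25.0
```

Request:
play_rows:
  translation:
    - [-0.0001, -0.0032, 0]
    - [-0.0004, -0.0065, 0]
    - [-0.0008, -0.0097, 0]
  yaw: [0, 0, 0]

```text
clock: 8.45
eef_pos: [622.8, 15.0, 88.5]
eef_rot: [-3.141, -0.0, 1.376]
wrist_force: [-5.4, 3.5, 7.1]
finger_gap: 21.2
finger_force: 25.0
```

Request:
play_rows:
  translation:
    - [-0.0006, -0.0032, 0]
    - [-0.0014, -0.0063, 0]
    - [-0.0023, -0.0094, 0]
  yaw: [0, 0, 0]

```text
clock: 8.82
eef_pos: [620.6, 5.7, 88.5]
eef_rot: [-3.141, -0.001, 1.376]
wrist_force: [-3.9, 4.2, 6.4]
finger_gap: 21.6
finger_force: 25.0
```

Resistance so far is drag only, about 2 to 3 N tangential, with a harmless radial preload. I'm continuing clockwise.

Request:
play_rows:
  translation:
    - [-0.0011, -0.003, 0]
    - [-0.0023, -0.006, 0]
    - [-0.0037, -0.0089, 0]
  yaw: [0, 0, 0]

```text
clock: 9.2
eef_pos: [617.0, -3.1, 88.5]
eef_rot: [-3.141, -0.001, 1.376]
wrist_force: [-2.3, 7.2, 5.9]
finger_gap: 21.5
finger_force: 25.0
```

Request:
play_rows:
  translation:
    - [-0.0016, -0.0028, 0]
    - [-0.0033, -0.0056, 0]
    - [-0.0051, -0.0083, 0]
  yaw: [0, 0, 0]

```text
clock: 9.57
eef_pos: [612.4, -10.8, 88.5]
eef_rot: [3.141, -0.002, 1.376]
wrist_force: [1.0, 9.9, 3.4]
finger_gap: 21.9
finger_force: 25.0
```

Request:
play_rows:
  translation:
    - [-0.002, -0.0026, 0]
    - [-0.0041, -0.005, 0]
    - [-0.0063, -0.0074, 0]
  yaw: [0, 0, 0]

```text
clock: 9.95
eef_pos: [606.1, -18.5, 88.5]
eef_rot: [3.141, -0.002, 1.376]
wrist_force: [1.3, 7.6, 3.2]
finger_gap: 21.5
finger_force: 25.0
```

Request:
play_rows:
  translation:
    - [-0.0024, -0.0022, 0]
    - [-0.0048, -0.0043, 0]
    - [-0.0074, -0.0063, 0]
  yaw: [0, 0, 0]

```text
clock: 10.32
eef_pos: [598.6, -25.1, 88.5]
eef_rot: [3.141, -0.001, 1.376]
wrist_force: [-0.5, 5.0, 3.1]
finger_gap: 21.2
finger_force: 25.0
```

Request:
play_rows:
  translation:
    - [-0.0027, -0.0018, 0]
    - [-0.0054, -0.0035, 0]
    - [-0.0083, -0.005, 0]
  yaw: [0, 0, 0]

```text
clock: 10.7
eef_pos: [589.9, -30.7, 88.5]
eef_rot: [3.141, -0.0, 1.376]
wrist_force: [0.3, 4.3, 3.2]
finger_gap: 21.2
finger_force: 25.0
```

Request:
play_rows:
  translation:
    - [-0.0029, -0.0014, 0]
    - [-0.0059, -0.0026, 0]
    - [-0.009, -0.0037, 0]
  yaw: [0, 0, 0]

```text
clock: 11.08
eef_pos: [580.9, -34.5, 88.5]
eef_rot: [3.141, 0.0, 1.376]
wrist_force: [1.3, 2.9, 3.1]
finger_gap: 21.6
finger_force: 25.0
```

Request:
play_rows:
  translation:
    - [-0.0031, -0.0009, 0]
    - [-0.0063, -0.0017, 0]
    - [-0.0094, -0.0022, 0]
  yaw: [0, 0, 0]

```text
clock: 11.45
eef_pos: [571.4, -36.7, 88.5]
eef_rot: [3.141, 0.0, 1.376]
wrist_force: [3.4, 0.4, 2.0]
finger_gap: 21.5
finger_force: 25.0
```

Request:
play_rows:
  translation:
    - [-0.0032, -0.0004, 0]
    - [-0.0064, -0.0007, 0]
    - [-0.0097, -0.0007, 0]
  yaw: [0, 0, 0]

```text
clock: 11.82
eef_pos: [561.7, -37.5, 88.5]
eef_rot: [3.141, 0.0, 1.376]
wrist_force: [2.2, -1.8, 2.9]
finger_gap: 21.3
finger_force: 25.0
```

Tangential resistance by knob angle:

| Knob angle | -16° | -25° | -34° | -43° | beyond |
|---|---|---|---|---|---|
| Resistance (N) | 5.4 | 8.6 | 6.3 | 2.5 | about 2.2 |

The middle should therefore be near -40°, which fits the bulge seen at 155–160°. I'll go back anticlockwise with finer sampling.

```bash
python3 -c "
from h import *
arc(-79,-64,3,5);arc(-64,-19,1.5,3)"
```

```text
-79-> [[0.0032, 0.0001, 0.0], [0.0065, 0.0003, 0.0], [0.0097, 0.0007, 0.0], [0.0129, 0.0013, 0.0], [0.016, 0.002, 0.0]]
-64-> [[0.0016, 0.0004, 0.0], [0.0031, 0.0009, 0.0], [0.0046, 0.0014, 0.0]]
-60-> [[0.0015, 0.0006, 0.0], [0.003, 0.0011, 0.0], [0.0045, 0.0018, 0.0]]
-55-> [[0.0015, 0.0007, 0.0], [0.0029, 0.0014, 0.0], [0.0044, 0.0021, 0.0]]
-50-> [[0.0014, 0.0008, 0.0], [0.0028, 0.0016, 0.0], [0.0042, 0.0025, 0.0]]
-46-> [[0.0013, 0.0009, 0.0], [0.0027, 0.0018, 0.0], [0.004, 0.0028, 0.0]]
-42-> [[0.0013, 0.001, 0.0], [0.0025, 0.002, 0.0], [0.0037, 0.0031, 0.0]]
-37-> [[0.0012, 0.0011, 0.0], [0.0024, 0.0022, 0.0], [0.0035, 0.0034, 0.0]]
-32-> [[0.0011, 0.0012, 0.0], [0.0022, 0.0024, 0.0], [0.0032, 0.0036, 0.0]]
-28-> [[0.001, 0.0013, 0.0], [0.002, 0.0026, 0.0], [0.0029, 0.0039, 0.0]]
-24-> [[0.0009, 0.0013, 0.0], [0.0018, 0.0027, 0.0], [0.0026, 0.0041, 0.0]]
```

Request:
play_rows:
  translation:
    - [0.0032, 0.0001, 0]
    - [0.0065, 0.0003, 0]
    - [0.0097, 0.0007, 0]
    - [0.0129, 0.0013, 0]
    - [0.016, 0.002, 0]
  yaw: [0, 0, 0, 0, 0]

```text
clock: 12.45
eef_pos: [577.4, -35.4, 88.5]
eef_rot: [-3.14, 0.001, 1.376]
wrist_force: [-2.7, -2.5, 6.1]
finger_gap: 21.4
finger_force: 25.0
```

Request:
play_rows:
  translation:
    - [0.0016, 0.0004, 0]
    - [0.0031, 0.0009, 0]
    - [0.0046, 0.0014, 0]
  yaw: [0, 0, 0]

```text
clock: 12.82
eef_pos: [582.0, -34.0, 88.4]
eef_rot: [-3.14, 0.001, 1.376]
wrist_force: [-1.0, -2.1, 6.8]
finger_gap: 21.4
finger_force: 25.0
```

Request:
play_rows:
  translation:
    - [0.0015, 0.0006, 0]
    - [0.003, 0.0011, 0]
    - [0.0045, 0.0018, 0]
  yaw: [0, 0, 0]

```text
clock: 13.2
eef_pos: [586.5, -32.2, 88.5]
eef_rot: [-3.14, 0.001, 1.376]
wrist_force: [-1.8, -3.0, 7.3]
finger_gap: 21.4
finger_force: 25.0
```

Request:
play_rows:
  translation:
    - [0.0015, 0.0007, 0]
    - [0.0029, 0.0014, 0]
    - [0.0044, 0.0021, 0]
  yaw: [0, 0, 0]

```text
clock: 13.58
eef_pos: [590.6, -30.1, 88.4]
eef_rot: [-3.14, 0.001, 1.376]
wrist_force: [-4.4, -3.6, 7.8]
finger_gap: 21.4
finger_force: 25.0
```

Request:
play_rows:
  translation:
    - [0.0014, 0.0008, 0]
    - [0.0028, 0.0016, 0]
    - [0.0042, 0.0025, 0]
  yaw: [0, 0, 0]

```text
clock: 13.95
eef_pos: [594.5, -27.9, 88.4]
eef_rot: [-3.139, 0.001, 1.376]
wrist_force: [-7.2, -4.2, 8.8]
finger_gap: 21.5
finger_force: 25.0
```

Request:
play_rows:
  translation:
    - [0.0013, 0.0009, 0]
    - [0.0027, 0.0018, 0]
    - [0.004, 0.0028, 0]
  yaw: [0, 0, 0]

```text
clock: 14.32
eef_pos: [598.5, -25.0, 88.4]
eef_rot: [-3.139, 0.001, 1.376]
wrist_force: [-5.8, -3.1, 8.3]
finger_gap: 21.5
finger_force: 25.0
```

Request:
play_rows:
  translation:
    - [0.0013, 0.001, 0]
    - [0.0025, 0.002, 0]
    - [0.0037, 0.0031, 0]
  yaw: [0, 0, 0]

```text
clock: 14.7
eef_pos: [602.4, -21.9, 88.4]
eef_rot: [-3.139, 0.001, 1.376]
wrist_force: [-5.4, -3.7, 7.8]
finger_gap: 21.6
finger_force: 25.0
```

Request:
play_rows:
  translation:
    - [0.0012, 0.0011, 0]
    - [0.0024, 0.0022, 0]
    - [0.0035, 0.0034, 0]
  yaw: [0, 0, 0]

```text
clock: 15.08
eef_pos: [606.0, -18.4, 88.5]
eef_rot: [-3.14, 0.001, 1.376]
wrist_force: [-4.2, -2.8, 7.2]
finger_gap: 21.1
finger_force: 25.0
```

Request:
play_rows:
  translation:
    - [0.0011, 0.0012, 0]
    - [0.0022, 0.0024, 0]
    - [0.0032, 0.0036, 0]
  yaw: [0, 0, 0]

```text
clock: 15.45
eef_pos: [609.3, -14.7, 88.5]
eef_rot: [-3.14, 0.001, 1.376]
wrist_force: [-3.6, -1.6, 8.1]
finger_gap: 21.2
finger_force: 25.0
```

Request:
play_rows:
  translation:
    - [0.001, 0.0013, 0]
    - [0.002, 0.0026, 0]
    - [0.0029, 0.0039, 0]
  yaw: [0, 0, 0]

```text
clock: 15.82
eef_pos: [612.3, -10.7, 88.5]
eef_rot: [-3.14, 0.001, 1.376]
wrist_force: [-2.2, -2.0, 6.4]
finger_gap: 21.5
finger_force: 25.0
```

Request:
play_rows:
  translation:
    - [0.0009, 0.0013, 0]
    - [0.0018, 0.0027, 0]
    - [0.0026, 0.0041, 0]
  yaw: [0, 0, 0]

```text
clock: 16.2
eef_pos: [615.0, -6.5, 88.5]
eef_rot: [-3.14, 0.0, 1.376]
wrist_force: [-0.8, -0.6, 5.6]
finger_gap: 21.6
finger_force: 25.0
```

Combining both directions, the hump's own force crosses zero at about -34.5°, and the climbs start symmetrically at about -12° and -53°. I'm turning back to -34°, letting it settle and releasing.

Request:
play_rows:
  translation:
    - [-0.0017, -0.0028, 0]
    - [-0.0035, -0.0054, 0]
    - [-0.0055, -0.008, 0]
    - [-0.0076, -0.0104, 0]
    - [-0.0099, -0.0128, 0]
    - [-0.0099, -0.0128, 0]
    - [-0.0099, -0.0128, 0]
    - [-0.0099, -0.0128, 0]
  yaw: [0, 0, 0, 0, 0, 0, 0, 0]

```text
clock: 17.2
eef_pos: [605.5, -19.0, 88.5]
eef_rot: [-3.141, -0.0, 1.376]
wrist_force: [0.4, 3.1, 6.2]
finger_gap: 21.3
finger_force: 25.0
```

Request:
play_rows:
  translation:
    - [0, 0, 0]
    - [0, 0, 0]
    - [0, 0, 0]
    - [0, 0, 0]
    - [0, 0, 0]
  yaw: [0, 0, 0, 0, 0]
  hand: 0.6

```text
clock: 17.82
eef_pos: [605.5, -19.3, 88.4]
eef_rot: [-3.141, 0.0, 1.376]
wrist_force: [0.3, 0.2, 0.1]
finger_gap: 56.2
finger_force: 0.0
```

Request:
play_rows:
  translation:
    - [0, 0, 0.03]
    - [0, 0, 0.06]
    - [0, 0, 0.077]
    - [0, 0, 0.077]
    - [0, 0, 0.077]
    - [0, 0, 0.077]
  yaw: [0, 0, 0, 0, 0, 0]

```text
clock: 18.58
eef_pos: [605.2, -19.3, 164.2]
eef_rot: [-3.14, 0.0, 1.376]
wrist_force: [0.4, -0.2, 0.4]
finger_gap: 56.4
finger_force: 0.0
```

Run:
```python
from h import *
s,c=wrist();save('pics/w2.png',c);print(s['clock'],s['eef_pos'],s['wrist_force'])
a=np.radians(-45.2)
print(proj(c,np.array([[561.8,24.5,78],[561.8+62*np.cos(a),24.5+62*np.sin(a),122]])))
x,r=rim(c,(561.8,24.5),np.radians(-11.2));print([(int(i),y if y is None else float(y)) for i,y in zip(x,r)])
```

```text
18.575 [605.15548071 -19.28054655 164.24772164] [ 0.44719228 -0.20988911  0.41146105]
(array([220.2478888 , 281.78140372]), array([173.33546007, 229.23427425]))
[(0, 104.5), (5, 104.5), (10, 103.0), (14, 102.0), (20, 100.5), (25, 100.0), (29, 99.5), (35, 99.0), (40, 99.0), (45, 99.0), (50, 98.5), (55, 98.5), (59, 98.0), (65, 98.0), (70, 98.0), (75, 97.5), (80, 97.5), (85, 97.0), (90, 98.0), (95, 97.0), (100, 97.0), (105, 97.0), (110, 97.0), (115, 97.5), (119, 97.0), (125, 98.0), (130, 97.0), (135, 98.0), (140, 98.0), (145, 98.0), (150, 98.0), (155, 98.5), (160, 99.0), (165, 99.0), (170, 99.5), (175, None), (180, None), (185, None), (190, None), (195, 100.5), (200, 100.5), (205, 101.5), (210, 101.5), (215, 102.0), (220, 102.0), (225, 102.0), (230, 102.5), (235, 103.0), (239, 103.0), (245, 103.0), (250, None), (255, None), (260, None), (265, None), (270, 107.5), (275, None), (280, 108.5), (285, None), (290, 104.0), (295, 104.0), (300, 103.5), (305, 103.5), (310, None), (315, None), (320, None), (325, 103.5), (330, 102.5), (335, 103.0), (340, 103.0), (345, 104.5), (350, 105.0), (355, 105.0)]
```

View pics/w2.png

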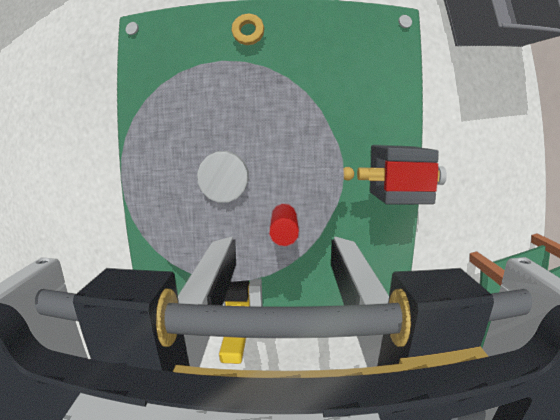

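The wrist view shows the pointer tip touching the wheel at (347,173), the knob at (284,232) and the brake post at (233,340). With the hub offset removed, the rim bulge spans about -18° to +15°, so it is centred on the pointer within about 2°. Next is the brake.

Request:
play_rows:
  translation:
    - [-0.02, -0.04, 0]
    - [-0.04, -0.08, 0]
    - [-0.06, -0.12, 0]
    - [-0.0835, -0.1575, 0]
    - [-0.0835, -0.1575, 0]
    - [-0.0835, -0.1575, 0]
  yaw: [0, 0, 0, 0, 0, 0]
  hand: 0
  force: 10

```text
clock: 19.38
eef_pos: [522.2, -176.5, 165.2]
eef_rot: [-3.141, -0.0, 1.376]
wrist_force: [-0.3, 0.1, -0.6]
finger_gap: 1.4
finger_force: 0.0
```

Request:
play_rows:
  translation:
    - [0, 0, -0.03]
    - [0, 0, -0.06]
    - [0, 0, -0.08]
    - [0, 0, -0.093]
    - [0, 0, -0.093]
    - [0, 0, -0.093]
  yaw: [0, 0, 0, 0, 0, 0]

```text
clock: 20.12
eef_pos: [522.6, -176.7, 73.3]
eef_rot: [3.14, 0.0, 1.376]
wrist_force: [-0.2, -0.7, -0.2]
finger_gap: 0.2
finger_force: 0.0
```

Run:
```python
from h import *
s,c=wrist();save('pics/w3.png',c);print(s['clock'],s['eef_pos'],s['wrist_force'],s['finger_gap'])
```

```text
20.125 [ 522.58273309 -176.71440671   73.26088672] [-0.16997495 -0.68672583 -0.24709707] 0.24488709644437653
```

View pics/w3.png

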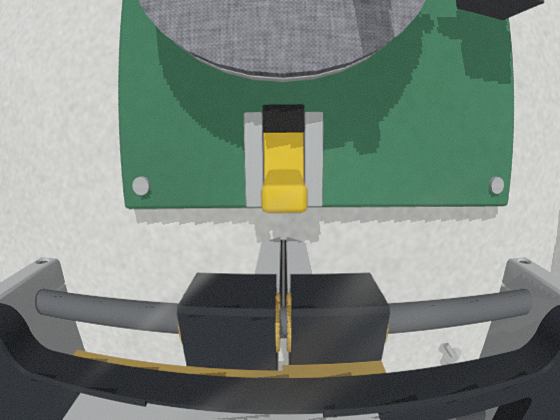

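The post at (284,195) is directly ahead of the closed fingers at (284,245). I'm approaching along stand +y.

Request:
play_rows:
  translation:
    - [0.001, 0.005, 0]
    - [0.002, 0.01, 0]
    - [0.003, 0.0147, 0]
    - [0.0035, 0.0177, 0]
    - [0.0035, 0.0177, 0]
  yaw: [0, 0, 0, 0, 0]

```text
clock: 20.8
eef_pos: [525.6, -158.9, 72.4]
eef_rot: [-3.142, 0.0, 1.376]
wrist_force: [0.0, 0.7, -0.5]
finger_gap: 0.7
finger_force: 0.0
```

Request:
play_rows:
  translation:
    - [0.0002, 0.001, 0]
    - [0.0004, 0.002, 0]
    - [0.0006, 0.003, 0]
  yaw: [0, 0, 0]

```text
clock: 21.18
eef_pos: [526.1, -156.1, 72.4]
eef_rot: [-3.142, -0.0, 1.376]
wrist_force: [-1.7, 0.1, -0.0]
finger_gap: 0.9
finger_force: 0.0
```

Request:
play_rows:
  translation:
    - [0.0002, 0.001, 0]
    - [0.0004, 0.002, 0]
    - [0.0006, 0.003, 0]
  yaw: [0, 0, 0]

```text
clock: 21.55
eef_pos: [526.6, -153.8, 72.5]
eef_rot: [3.142, 0.001, 1.376]
wrist_force: [-1.1, -5.4, -0.3]
finger_gap: 0.6
finger_force: 3.1
```

Request:
play_rows:
  translation:
    - [0.0002, 0.001, 0]
    - [0.0004, 0.002, 0]
    - [0.0006, 0.003, 0]
  yaw: [0, 0, 0]

```text
clock: 21.92
eef_pos: [527.2, -150.8, 72.5]
eef_rot: [-3.141, 0.001, 1.376]
wrist_force: [-1.5, -5.6, 0.5]
finger_gap: 0.4
finger_force: 3.1
```

Request:
play_rows:
  translation:
    - [0.0002, 0.001, 0]
    - [0.0004, 0.002, 0]
    - [0.0006, 0.003, 0]
  yaw: [0, 0, 0]

```text
clock: 22.3
eef_pos: [527.8, -147.7, 72.5]
eef_rot: [-3.141, 0.001, 1.376]
wrist_force: [-2.6, -6.1, 0.5]
finger_gap: 0.3
finger_force: 3.1
```

Request:
play_rows:
  translation:
    - [0.0002, 0.001, 0]
    - [0.0004, 0.002, 0]
    - [0.0006, 0.003, 0]
  yaw: [0, 0, 0]

```text
clock: 22.68
eef_pos: [528.3, -144.7, 72.4]
eef_rot: [-3.141, 0.001, 1.376]
wrist_force: [-2.0, -5.8, 0.6]
finger_gap: 0.1
finger_force: 3.1
```

Contact came at about y=-155, so the travel is now about 10 mm with 6 N of friction, as expected.

Request:
play_rows:
  translation:
    - [0.0002, 0.001, 0]
    - [0.0004, 0.002, 0]
    - [0.0006, 0.003, 0]
  yaw: [0, 0, 0]

```text
clock: 23.05
eef_pos: [528.9, -141.7, 72.5]
eef_rot: [-3.141, 0.001, 1.376]
wrist_force: [-2.3, -6.1, 0.8]
finger_gap: 0.6
finger_force: 3.1
```

Request:
play_rows:
  translation:
    - [0.0002, 0.001, 0]
    - [0.0004, 0.002, 0]
    - [0.0006, 0.003, 0]
  yaw: [0, 0, 0]

```text
clock: 23.42
eef_pos: [529.4, -138.8, 72.5]
eef_rot: [-3.141, 0.001, 1.376]
wrist_force: [-2.8, -6.9, 0.1]
finger_gap: 0.7
finger_force: 3.5
```

Request:
play_rows:
  translation:
    - [0.0002, 0.001, 0]
    - [0.0004, 0.002, 0]
  yaw: [0, 0]

```text
clock: 23.68
eef_pos: [529.8, -137.0, 72.5]
eef_rot: [-3.141, 0.002, 1.376]
wrist_force: [-4.6, -9.0, 0.6]
finger_gap: 0.5
finger_force: 4.4
```

Request:
play_rows:
  translation:
    - [0.0002, 0.001, 0]
    - [0.0004, 0.002, 0]
  yaw: [0, 0]

```text
clock: 23.92
eef_pos: [530.1, -135.2, 72.5]
eef_rot: [-3.141, 0.002, 1.376]
wrist_force: [-4.2, -10.4, 1.3]
finger_gap: 0.5
finger_force: 5.3
```

Request:
play_rows:
  translation:
    - [0.0001, 0.0005, 0]
    - [0.0002, 0.001, 0]
  yaw: [0, 0]

```text
clock: 24.18
eef_pos: [530.3, -134.3, 72.4]
eef_rot: [-3.141, 0.002, 1.376]
wrist_force: [-4.9, -10.9, 0.8]
finger_gap: 0.3
finger_force: 5.7
```

Request:
play_rows:
  translation:
    - [0.0001, 0.0005, 0]
    - [0.0002, 0.001, 0]
  yaw: [0, 0]

```text
clock: 24.42
eef_pos: [530.5, -133.4, 72.5]
eef_rot: [-3.141, 0.002, 1.376]
wrist_force: [-6.4, -12.1, 1.0]
finger_gap: 0.3
finger_force: 6.1
```

Request:
play_rows:
  translation:
    - [0.0001, 0.0005, 0]
    - [0.0001, 0.0005, 0]
    - [0.0001, 0.0005, 0]
  yaw: [0, 0, 0]

```text
clock: 24.8
eef_pos: [530.6, -133.0, 72.5]
eef_rot: [-3.141, 0.002, 1.376]
wrist_force: [-5.1, -11.3, 0.8]
finger_gap: 0.6
finger_force: 6.0
```

The push force is now about 13 N, which puts the travel at about 23 mm, practically at the stop. I'm backing off, lifting and checking.

Request:
play_rows:
  translation:
    - [-0.0004, -0.002, 0]
    - [-0.001, -0.005, 0]
    - [-0.003, -0.015, 0]
    - [-0.006, -0.03, 0]
    - [-0.006, -0.03, 0.03]
    - [-0.006, -0.03, 0.07]
    - [-0.006, -0.03, 0.11]
    - [-0.006, -0.03, 0.11]
    - [-0.006, -0.03, 0.11]
  yaw: [0, 0, 0, 0, 0, 0, 0, 0, 0]

```text
clock: 25.92
eef_pos: [524.6, -162.0, 181.6]
eef_rot: [-3.141, -0.0, 1.375]
wrist_force: [0.5, 0.0, -0.4]
finger_gap: 0.3
finger_force: 0.0
```

Request:
play_rows:
  translation:
    - [0.02, 0.04, 0]
    - [0.04, 0.08, 0]
    - [0.06, 0.11, 0]
    - [0.08, 0.144, 0]
    - [0.08, 0.144, 0]
    - [0.08, 0.144, 0]
    - [0.08, 0.144, 0]
  yaw: [0, 0, 0, 0, 0, 0, 0]

```text
clock: 26.8
eef_pos: [604.6, -18.6, 182.1]
eef_rot: [-3.141, 0.0, 1.375]
wrist_force: [-0.3, 0.0, 0.2]
finger_gap: 0.5
finger_force: 0.0
```

Run:
```python
from h import *
s,c=wrist();save('pics/w4.png',c);print(s['clock'],s['eef_pos'],s['wrist_force'])
x,r=rim(c,(561.8,24.5),np.radians(-11.2));print([(int(i),y if y is None else float(y)) for i,y in zip(x,r) if i<60 or i>320])
```

```text
26.8 [604.60499578 -18.55742627 182.10106868] [-0.25982797  0.02670757  0.19683245]
[(0, 104.5), (5, 104.5), (10, 103.5), (14, 102.5), (20, 100.5), (25, 99.5), (29, 99.5), (35, 99.5), (40, 99.0), (45, 99.0), (50, 98.5), (55, 98.5), (59, 98.0), (325, 103.5), (330, 103.0), (335, 103.0), (340, 103.5), (345, 104.0), (350, 105.0), (355, 105.0)]
```

View pics/w4.png

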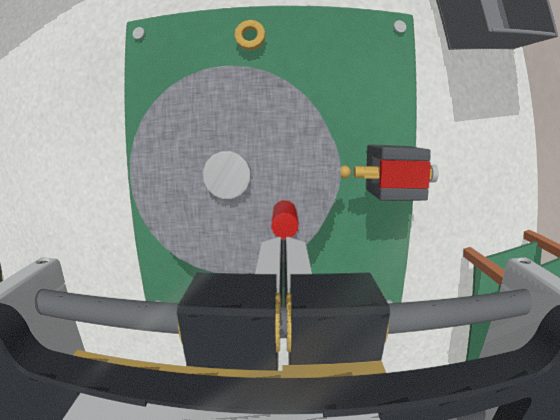

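The wheel hasn't moved: the knob is at (285,225), the pointer tip at (345,172), and the bulge is still centred at about 0°. The fingers, at z=182, are clear of everything. I'm handing in.

```bash
python3 -c "
from h import *
print(manip.sign_off())"
```

```text
the job is handed in; nothing more can be done
None
```

The job is handed in: by force and camera, the high spot's middle is under the pointer to within about 2°, the brake is pushed about 23 mm (1 mm short of its stop by my estimate), and the arm is clear; the sign-off gave no verdict.

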